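# Load the stirring carousel

### The arm

A 7-joint arm with a two-finger parallel gripper is mounted at the origin on the work surface. World frame = base frame: x ahead of the robot, y to its left, z up, the work surface at z = 0. Lengths are in m, angles in rad, forces in N, time in s.
With the tool pointing down it reaches from about 0.4 to 0.85 m from the base axis. Payload 10.4 kg.
Tool frame: the origin (TCP) lies midway between the tips of the shut fingers; the grasp point (between the pads) lies 19 mm behind it; z points along the fingers, x is the direction in which the jaws open and shut, and the axes are right-handed (so a half turn about z gives the same grasp; the last joint's range is limited). The gripper opens to 87 mm and grips with 3 to 60 N. Pads are 19 mm wide; open, the fingers measure 117 mm over their backs; the gripper's body (75 mm by 190 mm) begins 51 mm behind the grasp point.
Start: joints at [-1.25, 0.332, -0.065, 1.46, 0.022, 1.35, -0.088], TCP at [0.211, 0.588, 0.223] pointing down, gripper open.
Joint ranges: [-2.6, 2.6], [-0.5, 2.12], [-1.47, 1.34], [0.16, 2.42], [-1.27, 4.41], [0.06, 2.06], [-2.6, 2.6]. Speed limits (rad/s): [2.22, 2.22, 2.79, 2.79, 3.14, 3.14, 3.14].

### API

Orientations are given as a unit quaternion [x, y, z, w].
In Python, from bench import r gives the robot as it stands. The module is installed in compiled form; this text tells all that it offers.
- The arm moves only by the tool play_rows, never from a script. Its argument "commands" is a list of rows, each a list of 7 numbers: the shift along the world's x, y, z in cm, then the turn, a rotation vector about the world's x, y, z in rad, then the finger opening in cm, from 0 to 8.7. A call has 1 to 20 rows; each row shifts and turns the commanded pose from where the row before left it; what a row does not reach is not made up. A row lasts 1/8 s, in which the tool goes at most 62.5 mm and 10.7 degrees, less where a joint would pass 70% of its speed; a pose out of reach is approached as far as the arm can. A call is refused whole if a number of a shift passes 6.25 or a number of a turn 0.188, either way. A call with a gripper value outside its range is refused whole. The fingers move at their own pace and stop on an object; "grip_force" is the grip in N (left out, the last holds). Time passes only in rows, so rows that do not move let the fingers close. It gives the time, the measured TCP pose, the force and the opening at its end, in the units of the state.
- r.read_state(): the state, without advancing time (a new reading comes with each control period).
- r.camera(name): name is "scene" or "top" or "wrist"; returns a dict with "img" (400x640x3 uint8, red, green, blue), "K" (3x3 intrinsics, pixels), "k1" (the pictures are not rectified: a ray, as slopes to the right and down, at radius r is drawn at 1 + k1 r^2 times it, then the intrinsics apply), "camera_from_world" (4x4, takes a point from world to camera coordinates). Camera axes: x right, y down, z forward; pixel columns grow to the right and rows downward; lengths in m; the calibration is good to about 2 mm. A picture is of the moment at which its call begins. There is no depth.
- r.close_job(): hands the job in, once; it reports no verdict.
The state is a dict: "time": time; "joint_positions": joint angles; "joint_vel": joint speeds; "joint_torque": joint torques, N m; "ee_pos": TCP position; "eef_rot": TCP orientation; "ft_force": force on the tool from outside, world axes, zero at the start; "torque": the same for the moment, N m; "width": finger opening in m.
Only numpy, scipy, OpenCV 4.12 (cv2) and the standard library are available. Lean on these libraries where they do the work, as an engineer would, in place of code of your own. Each camera call takes 0.05 s, during which the arm holds its last target. There are 200 camera calls.

### The job

Load the stirring carousel: stand each of the four capped amber vessels upright in the middle of the black rubber pad that matches the shape and size of its foot, with the square and the oblong vessel turned to line up with their pads. Do not tip any vessel over, and leave the measuring cylinder standing where it is.

Things in the scene. Friction and masses are not known exactly. Their poses are not given: they have to be found in the camera images.
- jar_wide: Amber glass vessel with a white cylindrical cap, 92 mm tall, standing upright on the bench. Foot: wide round, 64 mm in diameter. About 0.3 kg. Glass body up to 52 mm above the foot; above it a round upright cap 36 mm in diameter, from 54 to 92 mm above the foot, centred on the vessel: the place to grip it. The cap is fixed on. Origin: centre of the underside of the foot, z up. 
- bottle_slim: Amber glass vessel with a white cylindrical cap, 92 mm tall, standing upright on the bench. Foot: small round, 40 mm in diameter, hardly wider than the cap. About 0.16 kg. Glass body up to 52 mm above the foot; above it a round upright cap 36 mm in diameter, from 54 to 92 mm above the foot, centred on the vessel: the place to grip it. The cap is fixed on. Origin: centre of the underside of the foot, z up. 
- bottle_square: Amber glass vessel with a white cylindrical cap, 92 mm tall, standing upright on the bench. Foot: square, 52 x 52 mm. About 0.28 kg. Glass body up to 52 mm above the foot; above it a round upright cap 36 mm in diameter, from 54 to 92 mm above the foot, centred on the vessel: the place to grip it. The cap is fixed on. Origin: centre of the underside of the foot, z up. x and y are parallel to the sides of the square.
- flask_flat: Amber glass vessel with a white cylindrical cap, 92 mm tall, standing upright on the bench. Foot: oblong, 72 mm along its x by 42 mm along its y. About 0.28 kg. Glass body up to 52 mm above the foot; above it a round upright cap 36 mm in diameter, from 54 to 92 mm above the foot, centred on the vessel: the place to grip it. The cap is fixed on. Origin: centre of the underside of the foot, z up. 
- pad_wide: Wide round pad, 74 mm in diameter, for the vessel with the wide round foot. Flat black rubber pad 2.5 mm thick, fixed on the carousel's top; a flat outline without rim. Origin: centre of its underside (the carousel's top face, 64 mm above the bench), so its upper face is 2.5 mm above the origin; z up. 
- pad_slim: Small round pad, 50 mm in diameter, for the vessel with the small round foot. Flat black rubber pad 2.5 mm thick, fixed on the carousel's top; a flat outline without rim. Origin: centre of its underside (the carousel's top face, 64 mm above the bench), so its upper face is 2.5 mm above the origin; z up. 
- pad_square: Square pad, 62 x 62 mm, for the vessel with the square foot. Flat black rubber pad 2.5 mm thick, fixed on the carousel's top; a flat outline without rim. Origin: centre of its underside (the carousel's top face, 64 mm above the bench), so its upper face is 2.5 mm above the origin; z up. x and y are parallel to its sides.
- pad_flat: Oblong pad, 82 mm along its x by 52 mm along its y, for the vessel with the oblong foot. Flat black rubber pad 2.5 mm thick, fixed on the carousel's top; a flat outline without rim. Origin: centre of its underside (the carousel's top face, 64 mm above the bench), so its upper face is 2.5 mm above the origin; z up. 
- carousel: Fixed round aluminium plate, 280 mm in diameter and 14 mm thick, locked on a low white stirrer 50 mm high. It carries the four pads, centred 85 mm from its middle, 90 degrees apart. In its middle a white hub, 34 mm in diameter, and a small steel stud on it rise 24 mm above the plate. Origin: centre of its underside, 50 mm above the bench, z up.
- measuring_cylinder: Loose clear plastic measuring cylinder, 140 mm tall, tube 30 mm in diameter on a round white foot 64 mm in diameter; it stands among the vessels, is light and easily knocked over, and is not to be moved. Origin: centre of its underside, z up.
Things that resemble listed ones, but are neither listed nor needed, are in the scene too. What is shaped like the bottle_square but green is not meant. What is shaped like the jar_wide but blue is not meant.

How it is judged:
By the outcome, as a careful person would: the job done as asked, in the order asked, and still so for the second after the job is handed in, with the robot touching nothing.
It also fails if it takes over 112 s, if anything falls off the work surface, if the arm or the gripper's body presses on something with over 40 N, if the wrist force passes 120 N, or if a joint passes its speed limit or range.

## Working session

There is one attempt and no reset: what is moved stays moved. The work goes in short steps, Python scripts to look and compute and a tool call to move; the robot and the scene stay as the last step left them, time stands still between calls to the robot, and variables do not carry over. Pictures are saved under pics/ and viewed, about 12 in all and at most 16, crops included, and the job is handed in when it is done.

Besides the shell and the picture viewer there is one more tool, called as name([rows], argument=value, ...), one row to a line, values as JSON. play_rows: Moves the arm, as the interface text tells. Its arguments: {"type":"object","properties":{"commands":{"type":"array","items":{"type":"array","items":{"type":"number"}}},"grip_force":{"type":"number"}},"required":["commands"]}

```bash
mkdir -p pics
cat > h.py <<'E'
import numpy as np, cv2
from bench import r
def cam(n,save=None):
    c=r.camera(n)
    if save: cv2.imwrite('pics/'+save,c['img'][:,:,::-1])
    return c
def ray(c,u,v):
    K=np.array(c['K']);k=c['k1'];x=(u-K[0,2])/K[0,0];y=(v-K[1,2])/K[1,1];rd=np.hypot(x,y);q=rd
    for _ in range(30): q=rd/(1+k*q*q)
    s=q/rd if rd>0 else 1
    T=np.array(c['camera_from_world']);R=T[:3,:3];o=-R.T@T[:3,3]
    return o,R.T@np.array([x*s,y*s,1])
def onz(c,u,v,z):
    o,d=ray(c,u,v);return o+d*(z-o[2])/d[2]
def tri(obs):
    A=np.zeros((3,3));b=np.zeros(3)
    for c,u,v in obs:
        o,d=ray(c,u,v);d=d/np.linalg.norm(d);P=np.eye(3)-np.outer(d,d);A+=P;b+=P@o
    p=np.linalg.solve(A,b)
    res=[np.linalg.norm((np.eye(3)-np.outer(d/np.linalg.norm(d),d/np.linalg.norm(d)))@(p-o)) for o,d in [ray(*x) for x in obs]]
    return p,res
def proj(c,p):
    T=np.array(c['camera_from_world']);q=T[:3,:3]@np.array(p)+T[:3,3];x,y=q[:2]/q[2];s=1+c['k1']*(x*x+y*y);K=np.array(c['K'])
    return K[0,0]*x*s+K[0,2],K[1,1]*y*s+K[1,2]
E
python3 - <<'E'
from h import *
import pickle
d={n:cam(n,n+'0.png') for n in('top','scene','wrist')}
pickle.dump(d,open('c0.pkl','wb'))
for n in d: 
    c=d[n];T=np.array(c['camera_from_world']);print(n,np.round(-T[:3,:3].T@T[:3,3],3),c['k1'],c['K'][0])
print(r.read_state())
E
```

```text
top [ 0.42  -0.004  1.255] 0.04255126291342792 [462.84454533   0.         323.13261952]
scene [1.    0.52  0.846] -0.041392499424617785 [384.49869275   0.         316.45501047]
wrist [0.146 0.612 0.383] -0.005099971200343677 [339.45430581   0.         325.20956083]
{'time': 0.15, 'joint_positions': array([-1.24956266,  0.33271836, -0.06473221,  1.46072924,  0.02162404,
        1.3499044 , -0.08850549]), 'joint_vel': array([ 0.00054042, -0.000726  , -0.00082679, -0.00415095, -0.00055243,
       -0.00240764, -0.00042975]), 'joint_torque': array([ 7.71897048e-04, -6.23642278e+01,  2.45340995e-02, -3.90140533e+01,
       -6.14083721e-02,  3.73182376e-02,  1.00870925e-04]), 'ee_pos': array([0.21057956, 0.58815181, 0.22195115]), 'eef_rot': array([ 8.17635141e-01,  5.75736479e-01, -4.17081309e-04,  3.29344403e-04]), 'ft_force': array([-0.34102247, -0.34762089,  0.06166129]), 'torque': array([-0.00076212,  0.00036465,  0.01576248]), 'width': 0.08703712927206822}
```

View pics/top0.png

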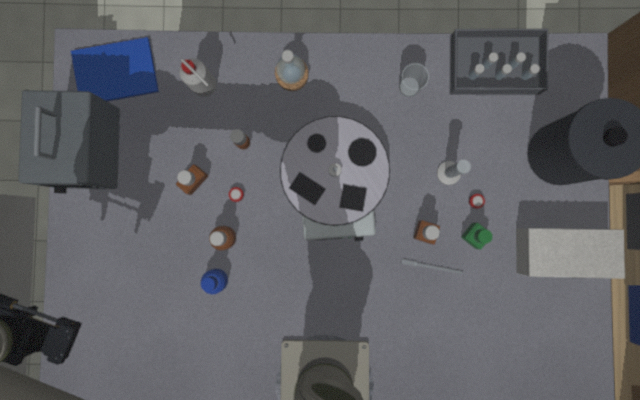

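View pics/scene0.png

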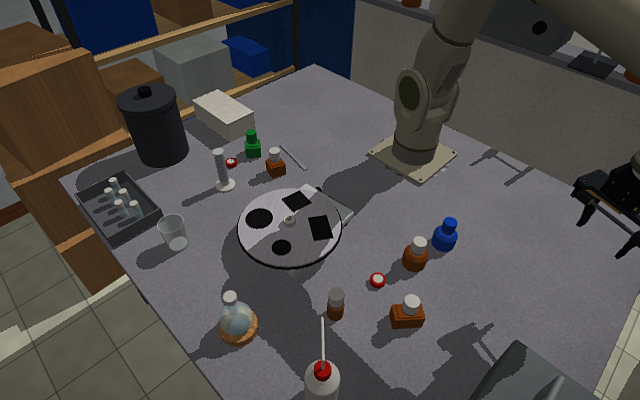

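The top view shows the flask_flat at about (190,178), jar_wide (222,238), bottle_slim (240,139) and bottle_square (428,232). The measuring cylinder is at (450,172).
The pads are wide (362,151), slim (317,143), square (353,198) and oblong (307,188).
Possible mix-ups are blue (214,281) for the jar, green (478,236) for the square bottle, and loose red-white caps at (236,194) and (477,200). I'm choosing by the amber colour and checking in enlarged crops.

Run:
```python
import cv2,numpy as np
t=cv2.imread('pics/top0.png');s=cv2.imread('pics/scene0.png')
def g(im,x,y,w,h,k):
    o=cv2.resize(im[y:y+h,x:x+w],None,fx=k,fy=k,interpolation=cv2.INTER_CUBIC);o=cv2.convertScaleAbs(o,alpha=1.4,beta=15)
    for i in range((x+9)//10*10,x+w,10):
        cv2.line(o,((i-x)*k,0),((i-x)*k,5),(0,255,255),1)
        if i%20==0:cv2.putText(o,str(i),((i-x)*k+2,14),0,.38,(0,255,255),1)
    for i in range((y+9)//10*10,y+h,10):
        cv2.line(o,(0,(i-y)*k),(5,(i-y)*k),(0,255,255),1)
        if i%20==0:cv2.putText(o,str(i),(7,(i-y)*k+4),0,.38,(0,255,255),1)
    return o
a=np.hstack([g(t,165,120,90,140,4),g(t,405,145,100,110,4)[:440]if 0 else cv2.copyMakeBorder(g(t,405,145,100,110,4),0,120,0,0,0)])
cv2.imwrite('pics/a.png',a)
cv2.imwrite('pics/b.png',g(t,270,105,130,120,5)[:600,:650])
cv2.imwrite('pics/c.png',np.vstack([np.hstack([g(s,320,210,140,125,4),np.zeros((500,0,3),np.uint8)]) ]))
cv2.imwrite('pics/d.png',g(s,205,125,150,150,4))
```

```text
(no output)
```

View pics/a.png

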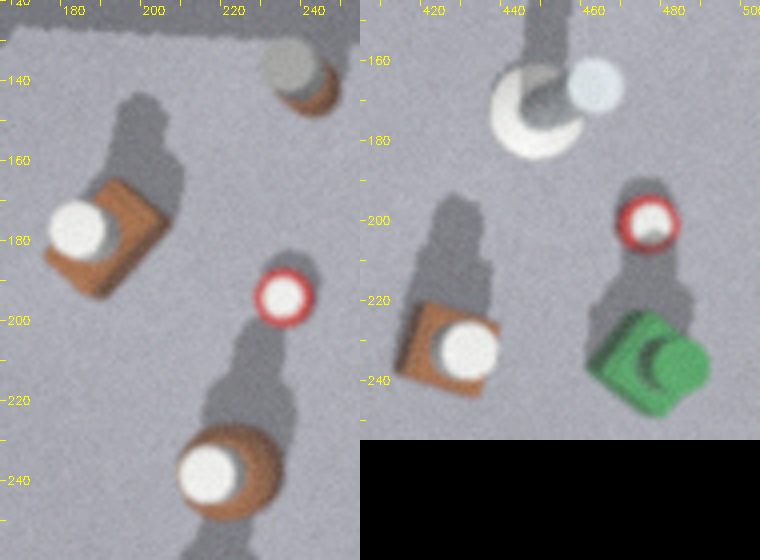

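View pics/b.png

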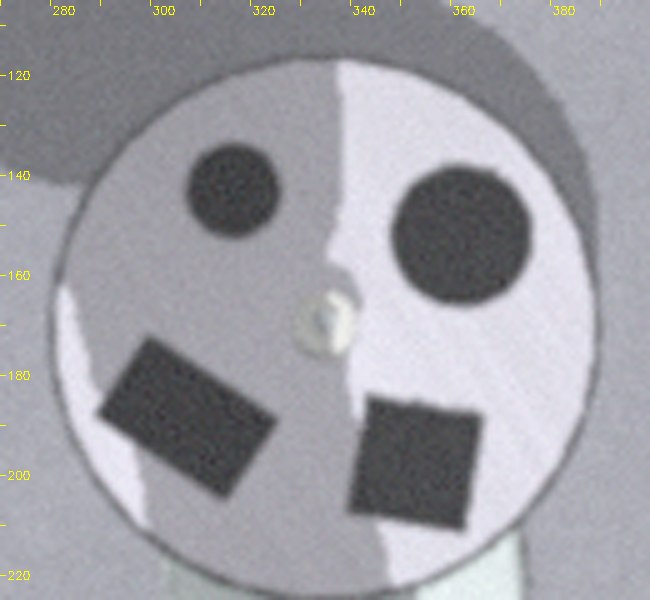

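View pics/c.png

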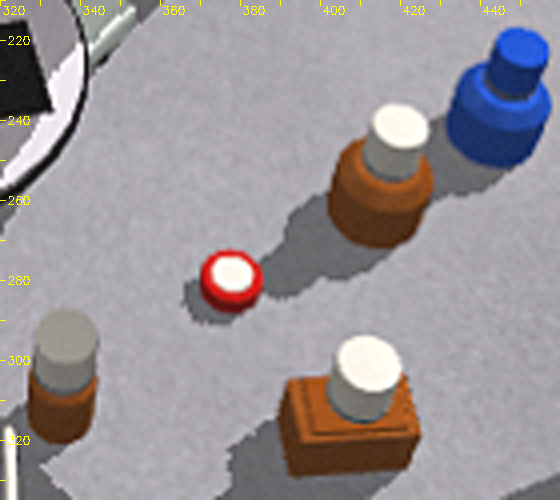

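View pics/d.png

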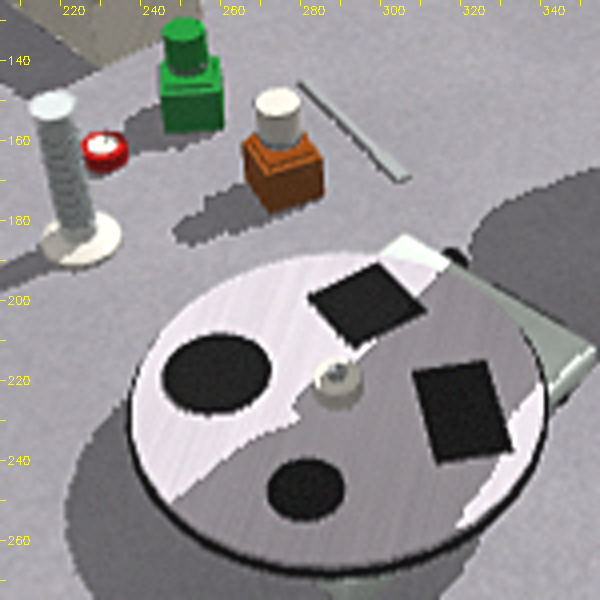

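```bash
cat > m.py <<'E'
from h import *
import pickle
d=pickle.load(open('c0.pkl','rb'));T=d['top'];S=d['scene']
f=lambda x0,y0,k:(lambda X,Y:(x0+(X+.5)/k-.5,y0+(Y+.5)/k-.5))
a=f(165,120,4);a2=f(405,145,4);b=f(270,105,5);c=f(320,210,4);e=f(205,125,4)
def P(n,t,s):
    p,res=tri([(T,*t),(S,*s)]);print(n,np.round(p,4),'res',np.round(res,4));return p
if __name__=='__main__':
    P('slim cap',a(289,66),c(66,328));P('wide cap',a(208,474),c(400,127));P('flat cap',a(78,230),c(368,363));P('square cap',a2(108,350),e(278,101))
    P('pwide',b(461,235),e(217,373));P('pslim',b(234,190),e(306,489))
    tc=[[(367,396),(483,413),(466,530),(347,513)],[(150,335),(276,421),(224,500),(97,412)]]
    sc=[[(355,347),(308,298),(378,262),(427,310)],[(438,465),(413,372),(486,361),(513,451)]]
    for n,t,s in zip(('psq','pflat'),tc,sc):
        q=np.array([P(n,b(*u),e(*v)) for u,v in zip(t,s)])
        z=np.array([onz(T,*b(*u),.0665) for u in t]);w=np.array([onz(S,*e(*v),.0665) for v in s])
        for g in(z,w):
            print(n,'ctr',g.mean(0).round(4),'sides',[round(float(np.linalg.norm(g[i]-g[i-1])),4) for i in range(4)],'ang',[round(float(np.degrees(np.arctan2(*(g[i]-g[i-1])[1::-1]))),1) for i in range(4)])
    for n,p,q in(('wide',b(461,235),e(217,373)),('slim',b(234,190),e(306,489))): print(n,onz(T,*p,.0665),onz(S,*q,.0665))
    for n,t,s in(('slim',a(289,66),c(66,328)),('wide',a(208,474),c(400,127)),('flat',a(78,230),c(368,363)),('square',a2(108,350),e(278,101))): print(n,onz(T,*t,.092).round(4),onz(S,*s,.092).round(4))
    print('cyl foot',onz(T,*a2(177,112),.0),'cyltop',onz(T,*a2(235,86),.14))
    print('blue',onz(T,214,281,.05),'green',onz(T,*a2(320,365),.092))
E
python3 m.py
```

```text
slim cap [0.6415 0.2284 0.0946] res [0.0001 0.0001]
wide cap [0.3835 0.275  0.089 ] res [0.0005 0.0005]
flat cap [0.5365 0.3598 0.0901] res [0.0001 0.0001]
square cap [ 0.4056 -0.263   0.0922] res [0.0004 0.0004]
pwide [ 0.6103 -0.0893  0.0656] res [0.0005 0.0005]
pslim [0.6324 0.0284 0.0651] res [0.0006 0.0006]
psq [ 0.5263 -0.0416  0.0652] res [0.0006 0.0006]
psq [ 0.518  -0.1012  0.0651] res [0.0009 0.0009]
psq [ 0.4575 -0.0927  0.0662] res [0.0011 0.0011]
psq [ 0.4658 -0.0319  0.0659] res [0.0006 0.0006]
psq ctr [ 0.4924 -0.0674  0.0665] sides [0.0612, 0.0602, 0.0608, 0.0616] ang [-9.0, -97.7, 172.2, 82.6]
psq ctr [ 0.4919 -0.0656  0.0665] sides [0.0616, 0.0597, 0.0618, 0.0612] ang [-8.5, -98.1, 172.8, 81.7]
pflat [0.5568 0.0712 0.0616] res [0.0009 0.0009]
pflat [0.5134 0.0045 0.0656] res [0.0003 0.0003]
pflat [0.4715 0.0316 0.066 ] res [0.001 0.001]
pflat [0.5157 0.0984 0.0645] res [0.0017 0.0017]
pflat ctr [0.5147 0.0507 0.0665] sides [0.0482, 0.0788, 0.0487, 0.0797] ang [-33.6, -123.7, 147.4, 56.0]
pflat ctr [0.515  0.0532 0.0665] sides [0.0503, 0.083, 0.0512, 0.0813] ang [-31.1, -122.7, 147.1, 56.7]
wide [ 0.61050824 -0.0895528   0.0665    ] [ 0.61044535 -0.08814685  0.0665    ]
slim [0.63261562 0.02792399 0.0665    ] [0.63273521 0.02969832 0.0665    ]
slim [0.6421 0.2288 0.092 ] [0.6402 0.2274 0.092 ]
wide [0.3839 0.2739 0.092 ] [0.3856 0.2763 0.092 ]
flat [0.5362 0.3593 0.092 ] [0.5377 0.3601 0.092 ]
square [ 0.4059 -0.2634  0.092 ] [ 0.4052 -0.2629  0.092 ]
cyl foot [ 0.56621468 -0.33009077  0.        ] cyltop [ 0.56592536 -0.32818903  0.14      ]
blue [0.27231437 0.28768208 0.05      ] green [ 0.39852976 -0.39398912  0.092     ]
```

play_rows([
  [2,-1.4,0,0,0,0,8.7],
  [4,-2.8,0,0,0,0,8.7],
  [4,-2.8,0,0,0,0,8.7],
  [4,-2.8,0,0,0,0,8.7],
  [4,-2.8,0,0,0,0,8.7],
  [4,-2.8,0,0,0,0,8.7],
  [4,-2.8,0,0,0,0,8.7],
  [4,-2.8,0,0,0,0,8.7],
  [2.6,-1.8,0,0,0,0,8.7],
  [0,0,0,0,0,0,8.7],
  [0,0,0,0,0,0,8.7],
])

```text
time: 1.52
ee_pos: [0.5358, 0.3612, 0.2223]
eef_rot: [0.817, 0.576, -0.0, -0.0]
ft_force: [0.8, 0.3, -0.5]
width: 0.0871
```

Run:
```python
from h import *
import pickle
c=cam('wrist','w1.png');pickle.dump(c,open('w1.pkl','wb'));s=r.read_state();print(s['time'],s['ee_pos'],s['eef_rot'],s['ft_force'])
print(proj(c,[.537,.3597,.092]),proj(c,s['ee_pos']))
```

```text
1.575 [0.53553077 0.36162174 0.22237355] [ 8.17131192e-01  5.76451552e-01 -2.04350177e-04 -4.26573408e-04] [-0.52551608 -0.1815576  -0.00795709]
(np.float64(323.6507614309423), np.float64(195.12787043985716)) (np.float64(324.88526875680384), np.float64(251.31070449985253))
```

View pics/w1.png

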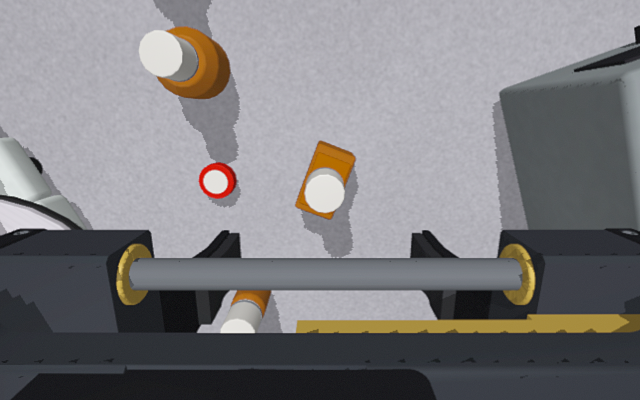

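```bash
cat > fit.py <<'E'
from h import *
from scipy.optimize import minimize
def fit(c,p0,size,yaw0,zb=0.,hz=.045):
    """silhouette fit of box foot + cap; returns x,y,yaw(deg),h,IoU"""
    U,V=map(int,proj(c,[*p0,zb+.05]));im=c['img'].astype(int);W=75
    hsv=cv2.cvtColor(c['img'],cv2.COLOR_RGB2HSV)
    m=((hsv[...,1]>120)&(hsv[...,0]>5)&(hsv[...,0]<22)&(hsv[...,2]>50)).astype(np.uint8)
    y0,x0=max(V-W,0),max(U-W,0);m=m[y0:V+W,x0:U+W]
    n,l,st,ce=cv2.connectedComponentsWithStats(m);i=1+np.argmax([st[j,4]-10*np.hypot(*(ce[j]-(U-x0,V-y0))) for j in range(1,n)])
    m=(l==i).astype(np.uint8)
    def hull(P,k=4):
        q=np.array([proj(c,p) for p in P])-(x0,y0)
        return cv2.convexHull((((q+.5)*k-.5)).astype(np.float32))
    M=cv2.resize(m,None,fx=4,fy=4,interpolation=cv2.INTER_NEAREST)
    th=np.linspace(0,2*np.pi,40)
    def render(v):
        x,y,a,h=v[0]/1000,v[1]/1000,np.radians(v[2]),v[3]/1000;ca,sa=np.cos(a),np.sin(a)
        B=[(x+ca*i*size[0]/2-sa*j*size[1]/2,y+sa*i*size[0]/2+ca*j*size[1]/2,zb+z) for i in(-1,1) for j in(-1,1) for z in(0,h)]
        C=[(x+.018*np.cos(t),y+.018*np.sin(t),zb+z) for t in th for z in(.054,.092)]
        I=np.zeros_like(M);cv2.fillPoly(I,[np.int32(hull(B)*16)],1,shift=4);cv2.fillPoly(I,[np.int32(hull(C)*16)],0,shift=4);return I
    def cost(v):
        I=render(v);return 1-(I&M).sum()/max((I|M).sum(),1)+.00005*(v[3]-45)**2
    best=min((minimize(cost,[p0[0]*1e3,p0[1]*1e3,a,hz*1e3],method='Nelder-Mead',options=dict(initial_simplex=np.array([p0[0]*1e3,p0[1]*1e3,a,hz*1e3])+np.vstack([np.zeros(4),np.diag([5,5,8,4])]),xatol=.05,fatol=1e-4)) for a in(yaw0-8,yaw0,yaw0+8)),key=lambda o:o.fun)
    return best.x.round(2),round(best.fun,3)
E
python3 - <<'E'
from fit import *
import pickle
c=pickle.load(open('w1.pkl','rb'));d=pickle.load(open('c0.pkl','rb'))
print('flat w',fit(c,(.537,.3597),(.072,.042),-41))
for n in('top','scene'):
    print('flat',n,fit(d[n],(.537,.3597),(.072,.042),-41))
    print('sq',n,fit(d[n],(.4056,-.263),(.052,.052),-15))
print('flat cap w',onz(c,325,193,.091))
E
```

```text
flat w (array([536.03, 360.85, -40.27,  38.24]), np.float64(0.115))
flat top (array([540.77, 367.26, -41.86,  17.64]), np.float64(0.441))
sq top (array([ 405.98, -264.91,   -7.87,   41.9 ]), np.float64(0.647))
flat scene (array([516.64, 353.09, -38.77,  11.37]), np.float64(0.39))
sq scene (array([ 375.6 , -301.22,  -17.55,    3.12]), np.float64(0.503))
flat cap w [0.53580485 0.36139357 0.091     ]
```

The wrist view shows the oblong vessel with its cap at (325,193), within 2 px of the prediction. Its yaw is about -40°, and it is amber with an oblong foot, so the choice is right. Next I descend and grip.

play_rows([
  [0,0,-2,0,0,0,8.7],
  [0,0,-4,0,0,0,8.7],
  [0,0,-4,0,0,0,8.7],
  [0,0,-3,0,0,0,8.7],
  [0,0,-2,0,0,0,8.7],
  [0,0,-1.2,0,0,0,8.7],
  [0,0,0,0,0,0,8.7],
  [0,0,0,0,0,0,3],
  [0,0,0,0,0,0,3],
  [0,0,0,0,0,0,3],
  [0,0,0,0,0,0,3],
  [0,0,0,0,0,0,3],
  [0,0,0,0,0,0,3],
  [0,0,0,0,0,0,3],
], grip_force=30)

```text
time: 3.32
ee_pos: [0.5366, 0.3604, 0.0605]
eef_rot: [0.818, 0.576, -0.0, -0.0]
ft_force: [-0.1, 0.3, 0.6]
width: 0.0356
```

play_rows([
  [0,0,1,0,0,0,3],
  [0,0,3,0,0,0,3],
  [0,0,4,0,0,0,3],
  [0,0,4,0,0,0,3],
  [0,-1.5,0,0,0,-0.08,3],
  [-0.2,-3,0,0,0,-0.15,3],
  [-0.2,-3,0,0,0,-0.16,3],
  [-0.3,-3,0,0,0,-0.16,3],
  [-0.3,-3,0,0,0,-0.16,3],
  [-0.3,-3,0,0,0,-0.16,3],
  [-0.3,-3,0,0,0,-0.16,3],
  [-0.3,-3,0,0,0,-0.16,3],
  [-0.3,-3,0,0,0,-0.16,3],
  [0,-3,0,0,0,-0.097,3],
  [0,-2.4,0,0,0,0,3],
  [0,0,0,0,0,0,3],
  [0,0,0,0,0,0,3],
])

```text
time: 5.45
ee_pos: [0.5146, 0.0523, 0.1808]
eef_rot: [0.994, -0.109, 0.0, -0.0]
ft_force: [-0.5, 0.1, -4.2]
width: 0.0355
```

```bash
cat > w.py <<'E'
import sys,pickle
from h import *
c=cam('wrist',sys.argv[1]+'.png');pickle.dump(c,open(sys.argv[1]+'.pkl','wb'));s=r.read_state();q=s['eef_rot'];print(s['time'],s['ee_pos'].round(4),'yaw',np.degrees(2*np.arctan2(q[1],q[0])),s['ft_force'].round(1),s['width'])
E
python3 w.py w2
```

```text
5.5 [0.5146 0.0525 0.1807] yaw -12.52995952500156 [ 0.   0.7 -3. ] 0.03519444625831806
```

View pics/w2.png

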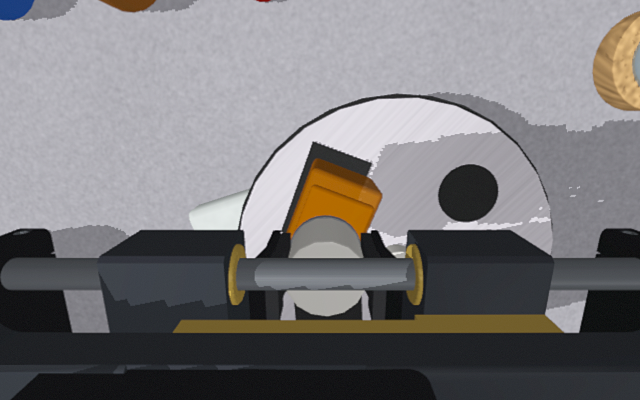

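The oblong vessel is held over its pad (pad's far edge at (315,143)–(371,163)) and looks parallel to it. I'll lower it and check before releasing.

play_rows([
  [0,0,-2,0,0,0,3],
  [0,0,-2,0,0,0,3],
  [0,-0.05,-0.9,0,0,0,3],
  [0,0,0,0,0,0,3],
  [0,0,0,0,0,0,3],
])

```text
time: 6.12
ee_pos: [0.5151, 0.0512, 0.1323]
eef_rot: [0.994, -0.11, 0.001, -0.0]
ft_force: [0.3, -0.2, -3.3]
width: 0.0355
```

```bash
python3 w.py w3
python3 - <<'E'
import cv2
i=cv2.imread('pics/w3.png')[120:320,240:440];cv2.imwrite('pics/w3c.png',cv2.resize(i,None,fx=3,fy=3,interpolation=cv2.INTER_CUBIC))
E
```

```text
6.175 [0.5151 0.0512 0.1324] yaw -12.59406776149447 [-0.9  0.5 -3.1] 0.03494744097901798
```

View pics/w3c.png

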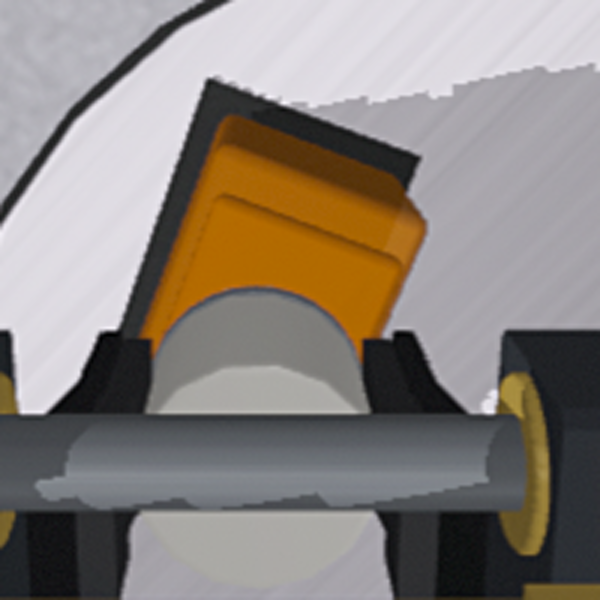

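Run:
```python
from h import *
import pickle
c=pickle.load(open('w3.pkl','rb'));T=np.array(c['camera_from_world']);print('cam',-T[:3,:3].T@T[:3,3],'fwd',T[2,:3])
g=lambda X,Y,z:onz(c,240+(X+.5)/3-.5,120+(Y+.5)/3-.5,z)
def an(p,q,z):
    a,b=g(*p,z),g(*q,z);return a[:2].round(4),b[:2].round(4),round(float(np.degrees(np.arctan2(*(b-a)[1::-1]))),1),round(float(np.linalg.norm(b-a)),4)
print('pad far',an((210,78),(420,157),.0665));print('pad left',an((122,335),(210,78),.0665))
for z in(.072,.118):print(z,'ves left',an((152,322),(212,150),z),'ves far low',an((235,115),(385,172),z))
print('ledge',an((222,195),(400,260),.123))
# predicted foot and pad outlines
for nm,a,b,z in(('foot',.036,.021,.072),('pad',.041,.026,.0665)):
    t=np.radians(56.8)
    for i,j in((1,1),(1,-1),(-1,-1),(-1,1)):
        p=[.515+np.cos(t)*i*a-np.sin(t)*j*b,.0515+np.sin(t)*i*a+np.cos(t)*j*b,z];u=proj(c,p);print(nm,i,j,(round(3*(u[0]-240)),round(3*(u[1]-120))))
```

```text
cam [0.52959455 0.11885353 0.29367348] fwd [-0.0548695  -0.24581315 -0.967763  ]
pad far (array([0.5149, 0.1001]), array([0.557 , 0.0725]), -33.2, 0.0504)
pad left (array([0.4807, 0.0461]), array([0.5149, 0.1001]), 57.7, 0.0639)
0.072 ves left (array([0.4894, 0.0494]), array([0.512 , 0.0852]), 57.7, 0.0423) ves far low (array([0.5187, 0.0915]), array([0.5482, 0.072 ]), -33.5, 0.0354)
0.118 ves left (array([0.4978, 0.0638]), array([0.5157, 0.0921]), 57.7, 0.0335) ves far low (array([0.521 , 0.0972]), array([0.5444, 0.0817]), -33.5, 0.0281)
ledge (array([0.516, 0.085]), array([0.5436, 0.0669]), -33.2, 0.033)
foot 1 1 (225, 109)
foot 1 -1 (404, 175)
foot -1 -1 (287, 454)
foot -1 1 (120, 397)
pad 1 1 (213, 76)
pad 1 -1 (429, 158)
pad -1 -1 (298, 468)
pad -1 1 (96, 399)
```

Vessel and pad edges are parallel (57.7° against 57.7°, -33.5° against -33.2°), and the margins are about 5 mm. I'll set it down.

play_rows([
  [0,0,-0.3,0,0,0,3],
  [0,0,-0.2,0,0,0,3],
  [0,0,0,0,0,0,3],
  [0,0,0,0,0,0,3],
])

```text
time: 6.68
ee_pos: [0.5148, 0.051, 0.1269]
eef_rot: [0.994, -0.11, 0.0, -0.0]
ft_force: [-2.0, -0.9, 4.2]
width: 0.035
```

play_rows([
  [0,0,0,0,0,0,5],
  [0,0,0,0,0,0,8.7],
  [0,0,0,0,0,0,8.7],
  [0,0,0,0,0,0,8.7],
  [0,0,2,0,0,0,8.7],
  [0,0,4,0,0,0,8.7],
  [0,0,3.5,0,0,0,8.7],
  [2.6,3.7,0,0,0,0,8.7],
  [3,4,0,0,0,0,8.7],
  [3,4,0,0,0,0,8.7],
  [3,4,0,0,0,0,8.7],
  [1,2,0,0,0,0,8.7],
  [0,0,0,0,0,0,8.7],
  [0,0,0,0,0,0,8.7],
])

```text
time: 8.43
ee_pos: [0.6406, 0.2266, 0.2215]
eef_rot: [0.994, -0.11, 0.0, 0.0]
ft_force: [0.0, -0.4, 0.9]
width: 0.0872
```

```bash
python3 w.py w4
python3 - <<'E'
from h import *
import pickle
c=pickle.load(open('w4.pkl','rb'));print(proj(c,[.641,.228,.092]))
E
```

```text
8.475 [0.6406 0.2264 0.2218] yaw -12.691393957873785 [-0.  -0.6  0.5] 0.08694976980822665
(np.float64(326.15337882643274), np.float64(191.4927485394296))
```

View pics/w4.png

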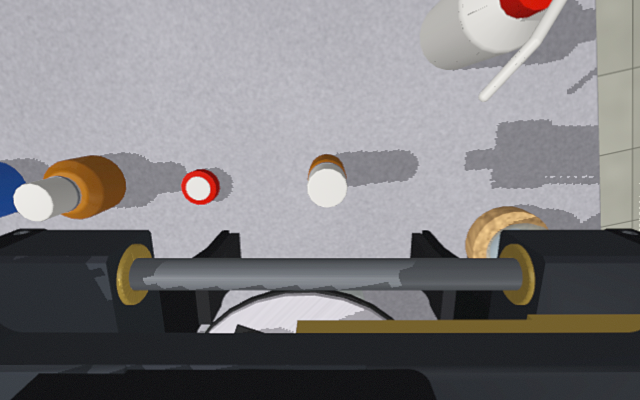

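The slim bottle's cap is at (327,187), predicted (326,191). It is alone, with the red cap at (200,187) well clear.

play_rows([
  [0,0.3,-2,0,0,0,8.7],
  [0,0,-4,0,0,0,8.7],
  [0,0,-4,0,0,0,8.7],
  [0,0,-3,0,0,0,8.7],
  [0,0,-2,0,0,0,8.7],
  [0,0,-1.2,0,0,0,8.7],
  [0,0,0,0,0,0,8.7],
  [0,0,0,0,0,0,3],
  [0,0,0,0,0,0,3],
  [0,0,0,0,0,0,3],
  [0,0,0,0,0,0,3],
  [0,0,0,0,0,0,3],
  [0,0,0,0,0,0,3],
  [0,0,0,0,0,0,3],
])

```text
time: 10.22
ee_pos: [0.6407, 0.2309, 0.0596]
eef_rot: [0.994, -0.11, 0.0, -0.0]
ft_force: [0.2, -1.0, -1.0]
width: 0.0353
```

play_rows([
  [0,0,1,0,0,0,3],
  [0,0,3,0,0,0,3],
  [0,0,4,0,0,0,3],
  [0,0,4,0,0,0,3],
  [-0.1,-2.1,0,0,0,0,3],
  [-0.1,-3,0,0,0,0,3],
  [-0.1,-3,0,0,0,0,3],
  [-0.1,-3,0,0,0,0,3],
  [-0.1,-3,0,0,0,0,3],
  [-0.2,-3,0,0,0,0,3],
  [-0.1,-3,0,0,0,0,3],
  [0,0,-2,0,0,0,3],
  [0,0,-2.5,0,0,0,3],
  [0,0,0,0,0,0,3],
  [0,0,0,0,0,0,3],
])

```text
time: 12.1
ee_pos: [0.6328, 0.0295, 0.1353]
eef_rot: [0.994, -0.11, 0.0, 0.0]
ft_force: [-0.2, 0.0, -0.9]
width: 0.0355
```

```bash
python3 w.py w5
python3 - <<'E'
import cv2
i=cv2.imread('pics/w5.png')[120:320,240:440];cv2.imwrite('pics/w5c.png',cv2.resize(i,None,fx=3,fy=3,interpolation=cv2.INTER_CUBIC))
E
```

```text
12.15 [0.6331 0.0297 0.1356] yaw -12.617811277899948 [-0.2 -0.5 -2. ] 0.035149208588969715
```

View pics/w5c.png

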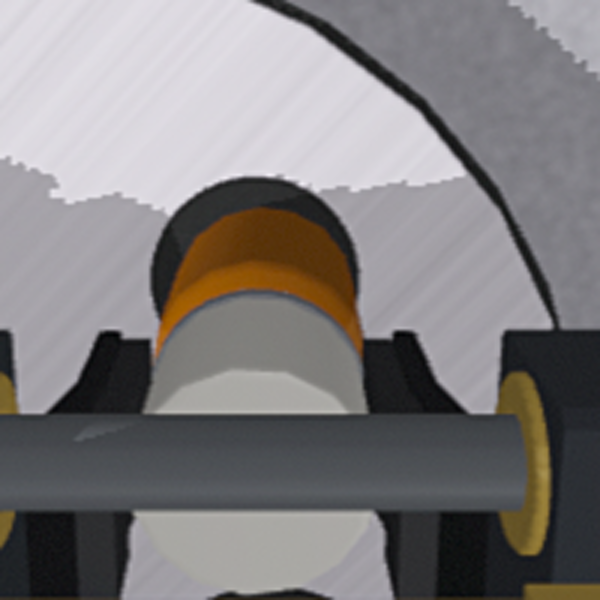

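Run:
```python
from h import *
import pickle
c=pickle.load(open('w5.pkl','rb'))
g=lambda X,Y,z:onz(c,240+(X+.5)/3-.5,120+(Y+.5)/3-.5,z)[:2]
def ctr(pts,z,R):
    from scipy.optimize import least_squares
    P=np.array([g(*p,z) for p in pts]);return least_squares(lambda v:np.hypot(*(P-v).T)-R,P.mean(0)+[0,-.01]).x.round(4)
print('pad',ctr([(255,177),(200,196),(165,232),(152,275),(315,195),(345,228),(357,262)],.0665,.025))
print('foot',ctr([(260,208),(225,218),(195,242),(300,216),(330,238)],.0756,.02))
```

```text
pad [0.6318 0.0289]
foot [0.6337 0.0286]
```

play_rows([
  [-0.1,0,-0.4,0,0,0,3],
  [0,0,-0.4,0,0,0,3],
  [0,0,-0.1,0,0,0,3],
  [0,0,0,0,0,0,3],
  [0,0,0,0,0,0,3],
])

```text
time: 12.78
ee_pos: [0.6318, 0.03, 0.1259]
eef_rot: [0.994, -0.11, 0.0, -0.0]
ft_force: [-1.7, -0.9, 3.7]
width: 0.0353
```

play_rows([
  [0,0,0,0,0,0,5],
  [0,0,0,0,0,0,8.7],
  [0,0,0,0,0,0,8.7],
  [0,0,0,0,0,0,8.7],
  [0,0,2,0,0,0,8.7],
  [0,0,4,0,0,0,8.7],
  [0,0,4,0,0,0,8.7],
  [-1.7,1.7,0,0,0,0,8.7],
  [-3,3,0,0,0,0,8.7],
  [-4,4,0,0,0,0,8.7],
  [-4,4,0,0,0,0,8.7],
  [-4,4,0,0,0,0,8.7],
  [-4,4,0,0,0,0,8.7],
  [-3,3,0,0,0,0,8.7],
  [-1,0.8,0,0,0,0,8.7],
  [0,0,0,0,0,0,8.7],
  [0,0,0,0,0,0,8.7],
])

```text
time: 14.9
ee_pos: [0.3859, 0.2738, 0.226]
eef_rot: [0.994, -0.111, 0.0, -0.0]
ft_force: [-0.4, -1.1, 0.1]
width: 0.0866
```

```bash
python3 w.py w6
python3 - <<'E'
from h import *
import pickle
c=pickle.load(open('w6.pkl','rb'));print(proj(c,[.3845,.275,.092]))
E
```

```text
14.95 [0.3858 0.2738 0.2258] yaw -12.748041499409096 [-0.1  1.5 -0.7] 0.08684974831762889
(np.float64(324.13956451360906), np.float64(191.1218129424888))
```

View pics/w6.png

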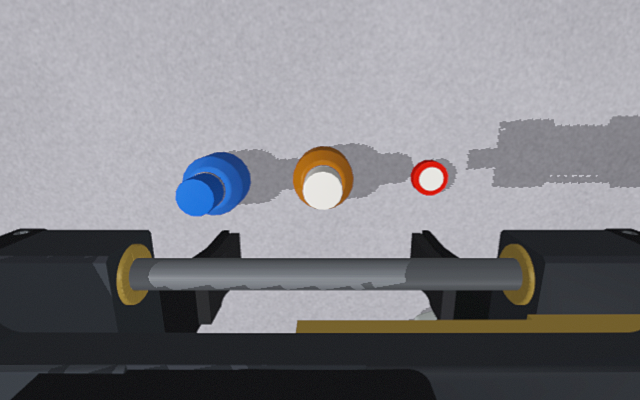

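The amber wide jar's cap is at (322,190), predicted (324,191). The blue decoy is at (197,196) and clear of the fingers.

play_rows([
  [-0.2,0.1,-2,0,0,0,8.7],
  [0,0,-4,0,0,0,8.7],
  [0,0,-4,0,0,0,8.7],
  [0,0,-3.4,0,0,0,8.7],
  [0,0,-2,0,0,0,8.7],
  [0,0,-1.2,0,0,0,8.7],
  [0,0,0,0,0,0,8.7],
  [0,0,0,0,0,0,3],
  [0,0,0,0,0,0,3],
  [0,0,0,0,0,0,3],
  [0,0,0,0,0,0,3],
  [0,0,0,0,0,0,3],
  [0,0,0,0,0,0,3],
  [0,0,0,0,0,0,3],
])

```text
time: 16.7
ee_pos: [0.3829, 0.2759, 0.0596]
eef_rot: [0.994, -0.11, 0.0, -0.0]
ft_force: [1.6, -0.3, 1.1]
width: 0.0355
```

play_rows([
  [0,0,1,0,0,0,3],
  [0,0,3,0,0,0,3],
  [0,0,4,0,0,0,3],
  [0,0,4,0,0,0,3],
  [0,0,4,0,0,0,3],
  [1,-1.5,2,0,0,0,3],
  [2,-3,0,0,0,0,3],
  [2,-3.5,0,0,0,0,3],
  [2.2,-3.5,0,0,0,0,3],
  [2.2,-3.5,0,0,0,0,3],
  [2.2,-3.5,0,0,0,0,3],
  [2.2,-3.5,0,0,0,0,3],
  [2.2,-3.5,0,0,0,0,3],
  [2.2,-3.5,0,0,0,0,3],
  [2.2,-3.5,0,0,0,0,3],
  [2,-3,0,0,0,0,3],
  [0.3,-0.4,0,0,0,0,3],
  [0,0,-3,0,0,0,3],
  [0,0,0,0,0,0,3],
])

```text
time: 19.08
ee_pos: [0.608, -0.0816, 0.2077]
eef_rot: [0.994, -0.109, -0.002, -0.0]
ft_force: [-1.2, 0.6, -1.9]
width: 0.0352
```

play_rows([
  [0,0,-3,0,0,0,3],
  [0,0,-3,0,0,0,3],
  [0,0,-1.2,0,0,0,3],
  [0,0,0,0,0,0,3],
  [0,0,0,0,0,0,3],
])

```text
time: 19.7
ee_pos: [0.6105, -0.083, 0.1392]
eef_rot: [0.994, -0.11, 0.001, -0.0]
ft_force: [0.4, -0.5, -4.1]
width: 0.0353
```

```bash
python3 w.py w7
python3 - <<'E'
import cv2
i=cv2.imread('pics/w7.png')[120:320,240:440];cv2.imwrite('pics/w7c.png',cv2.resize(i,None,fx=3,fy=3,interpolation=cv2.INTER_CUBIC))
E
```

```text
19.75 [ 0.6104 -0.0831  0.1391] yaw -12.602300620092446 [ 0.6  0.1 -3.6] 0.03517321574416477
```

View pics/w7c.png

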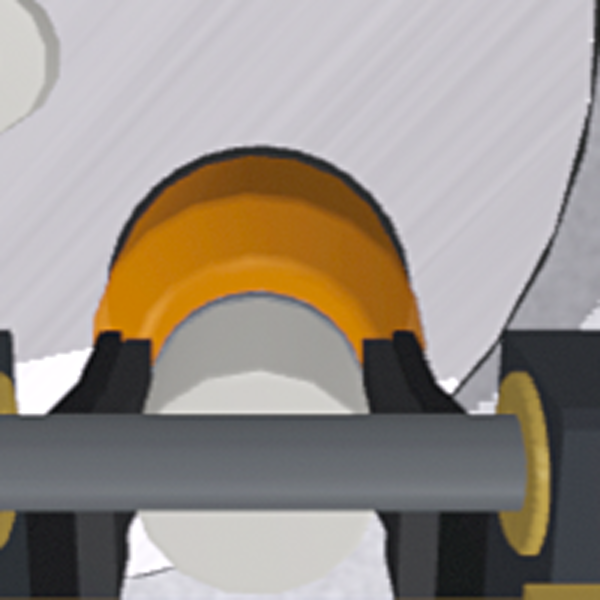

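Run:
```python
from h import *
import pickle
from scipy.optimize import least_squares
c=pickle.load(open('w7.pkl','rb'))
g=lambda X,Y,z:onz(c,240+(X+.5)/3-.5,120+(Y+.5)/3-.5,z)[:2]
def ctr(pts,z,R):
    P=np.array([g(*p,z) for p in pts]);return least_squares(lambda v:np.hypot(*(P-v).T)-R,P.mean(0)+[0,-.01]).x.round(4)
print('pad',ctr([(260,147),(200,163),(150,200),(120,245),(320,160),(370,196),(402,245)],.0665,.037))
print('foot',ctr([(262,157),(205,170),(158,205),(318,170),(365,205)],.079,.032))
```

```text
pad [ 0.6096 -0.0898]
foot [ 0.6106 -0.0846]
```

play_rows([
  [-0.1,-0.5,0,0,0,0,3],
  [0,0,-0.5,0,0,0,3],
  [0,0,-0.4,0,0,0,3],
  [0,0,-0.2,0,0,0,3],
  [0,0,-0.1,0,0,0,3],
  [0,0,0,0,0,0,3],
  [0,0,0,0,0,0,3],
])

```text
time: 20.62
ee_pos: [0.6087, -0.088, 0.1261]
eef_rot: [0.994, -0.11, 0.0, -0.0]
ft_force: [-3.3, 1.7, 6.5]
width: 0.0355
```

play_rows([
  [0,0,0,0,0,0,5],
  [0,0,0,0,0,0,8.7],
  [0,0,0,0,0,0,8.7],
  [0,0,0,0,0,0,8.7],
  [0,0,2,0,0,0,8.7],
  [0,0,4,0,0,0,8.7],
  [0,0,4,0,0,0,8.7],
  [-2.3,-1.5,0,0,0,0,8.7],
  [-4,-3.5,0,0,0,0,8.7],
  [-4,-3.5,0,0,0,0,8.7],
  [-4,-3.5,0,0,0,0,8.7],
  [-4,-3.5,0,0,0,0,8.7],
  [-2,-2,0,0,0,0,8.7],
  [0,0,0,0,0,0,8.7],
  [0,0,0,0,0,0,8.7],
])

```text
time: 22.5
ee_pos: [0.4064, -0.2626, 0.2264]
eef_rot: [0.994, -0.11, 0.001, -0.0]
ft_force: [0.6, 0.9, 0.5]
width: 0.087
```

```bash
python3 w.py w8
python3 - <<'E'
from fit import *
import pickle
c=pickle.load(open('w8.pkl','rb'));print(proj(c,[.4056,-.263,.092]));print(fit(c,(.4056,-.263),(.052,.052),-18))
E
```

```text
22.55 [ 0.4065 -0.2624  0.2261] yaw -12.533924911682234 [ 1.2 -0.   0.8] 0.08738464338023137
(np.float64(325.0756398512769), np.float64(192.59153263100276))
(array([ 404.66, -263.58,  -17.07,   34.49]), np.float64(0.094))
```

View pics/w8.png

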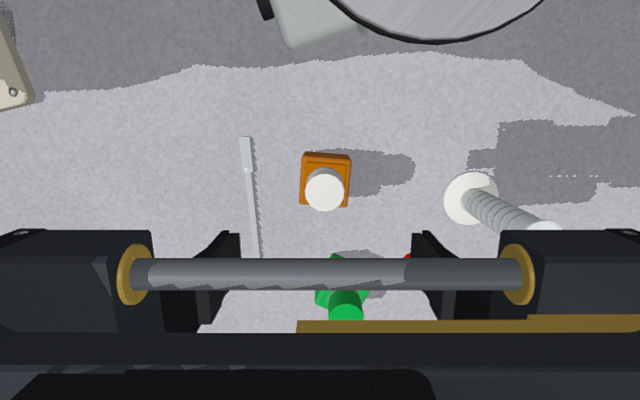

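The amber square's cap is at (324,191), as predicted, and its yaw is about -17°. Green is at (345,310) and the cylinder's foot at (470,198), and both are clear.

play_rows([
  [-0.1,0,-2,0,0,0,8.7],
  [0,0,-4,0,0,0,8.7],
  [0,0,-4,0,0,0,8.7],
  [0,0,-3.4,0,0,0,8.7],
  [0,0,-2,0,0,0,8.7],
  [0,0,-1.2,0,0,0,8.7],
  [0,0,0,0,0,0,8.7],
  [0,0,0,0,0,0,3],
  [0,0,0,0,0,0,3],
  [0,0,0,0,0,0,3],
  [0,0,0,0,0,0,3],
  [0,0,0,0,0,0,3],
  [0,0,0,0,0,0,3],
  [0,0,0,0,0,0,3],
])

```text
time: 24.3
ee_pos: [0.4049, -0.2631, 0.0596]
eef_rot: [0.994, -0.11, 0.0, 0.0]
ft_force: [1.0, -0.3, -0.8]
width: 0.0354
```

play_rows([
  [0,0,1,0,0,0,3],
  [0,0,3,0,0,0,3],
  [0,0,4,0,0,0,3],
  [0,0,4,0,0,0,3],
  [0.7,1.7,0,0,0,0.04,3],
  [1.5,3.5,0,0,0,0.04,3],
  [1.5,3.5,0,0,0,0.04,3],
  [1.5,3.5,0,0,0,0.04,3],
  [1.5,3.5,0,0,0,0,3],
  [1.5,3,0,0,0,0,3],
  [0.5,1,0,0,0,0,3],
  [0,0,-2,0,0,0,3],
  [0,0,-2.2,0,0,0,3],
  [0,0,0,0,0,0,3],
  [0,0,0,0,0,0,3],
])

```text
time: 26.18
ee_pos: [0.4916, -0.0663, 0.138]
eef_rot: [1.0, -0.03, 0.0, 0.0]
ft_force: [0.8, -0.5, -3.0]
width: 0.0353
```

```bash
python3 w.py w9
python3 - <<'E'
import cv2
i=cv2.imread('pics/w9.png')[120:320,240:440];cv2.imwrite('pics/w9c.png',cv2.resize(i,None,fx=3,fy=3,interpolation=cv2.INTER_CUBIC))
E
```

```text
26.225 [ 0.4919 -0.0662  0.1383] yaw -3.449222024928606 [-0.6 -0.4 -3.3] 0.03505220914169332
```

View pics/w9c.png

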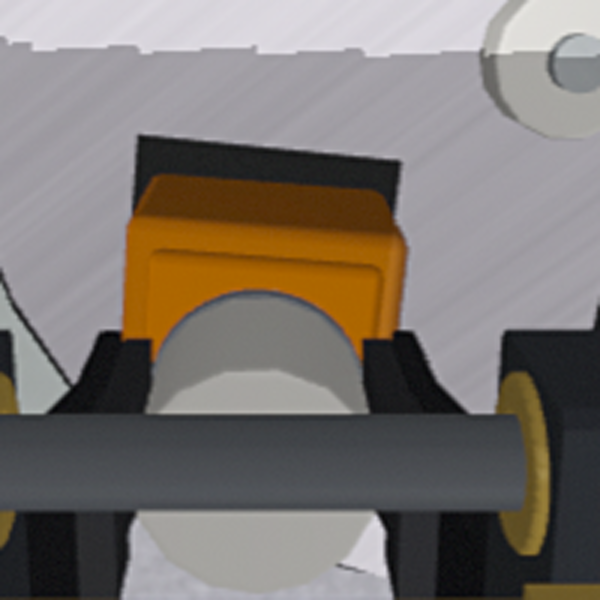

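Run:
```python
from h import *
import pickle
c=pickle.load(open('w9.pkl','rb'))
g=lambda X,Y,z:onz(c,240+(X+.5)/3-.5,120+(Y+.5)/3-.5,z)
def an(n,p,q,z):
    a,b=g(*p,z),g(*q,z);print(n,a[:2].round(4),b[:2].round(4),((a+b)/2)[:2].round(4),round(float(np.degrees(np.arctan2(*(b-a)[1::-1]))),1),round(float(np.linalg.norm(b-a)),4))
an('pad',(137,136),(400,161),.0665);an('foot',(155,175),(383,192),.0782);an('ledge',(150,250),(380,268),.130);an('rim',(150,222),(390,238),.12)
```

```text
pad [ 0.4657 -0.0307] [ 0.5259 -0.0402] [ 0.4958 -0.0355] -9.0 0.061
foot [ 0.4703 -0.0379] [ 0.5204 -0.0448] [ 0.4954 -0.0414] -7.8 0.0506
ledge [ 0.4742 -0.0414] [ 0.5137 -0.047 ] [ 0.4939 -0.0442] -8.1 0.0398
rim [ 0.4734 -0.0387] [ 0.5167 -0.0444] [ 0.4951 -0.0416] -7.4 0.0436
```

play_rows([
  [0,0.05,0,0,0,-0.02,3],
  [0,0,-0.5,0,0,0,3],
  [0,0,-0.4,0,0,0,3],
  [0,0,-0.2,0,0,0,3],
  [0,0,-0.1,0,0,0,3],
  [0,0,0,0,0,0,3],
  [0,0,0,0,0,0,3],
])

```text
time: 27.1
ee_pos: [0.4917, -0.0656, 0.126]
eef_rot: [0.999, -0.04, 0.0, -0.0]
ft_force: [-2.1, -0.3, 4.8]
width: 0.0355
```

Contact. I'll release, rise, back off and look.

play_rows([
  [0,0,0,0,0,0,5],
  [0,0,0,0,0,0,8.7],
  [0,0,0,0,0,0,8.7],
  [0,0,0,0,0,0,8.7],
  [0,0,2,0,0,0,8.7],
  [0,0,4,0,0,0,8.7],
  [0,0,5,0,0,0,8.7],
  [0,0,5,0,0,0,8.7],
  [-1,-3,0,0,0,0,8.7],
  [-1,-4,0,0,0,0,8.7],
  [-1,-4,0,0,0,0,8.7],
  [-1,-4,0,0,0,0,8.7],
  [0,-4,0,0,0,0,8.7],
  [0,-3,0,0,0,0,8.7],
  [0,0,0,0,0,0,8.7],
  [0,0,0,0,0,0,8.7],
])

```text
time: 29.1
ee_pos: [0.4518, -0.2848, 0.2854]
eef_rot: [0.999, -0.04, -0.0, -0.0]
ft_force: [0.6, 0.0, 0.3]
width: 0.0871
```

Run:
```python
from h import *
import pickle
c={n:cam(n,n+'9.png') for n in('top','scene','wrist')};pickle.dump(c,open('c9.pkl','wb'))
s=r.read_state();print(s['time'],s['ee_pos'],s['ft_force'])
g=lambda n,x,y,w,h,k:cv2.resize(cv2.convertScaleAbs(c[n]['img'][y:y+h,x:x+w,::-1],alpha=1.4,beta=15),None,fx=k,fy=k,interpolation=cv2.INTER_CUBIC)
cv2.imwrite('pics/f.png',np.vstack([g('scene',205,125,150,150,4)]));cv2.imwrite('pics/ft.png',g('top',270,105,130,120,5))
```

```text
29.25 [ 0.45204447 -0.284461    0.28557706] [-0.01311006 -0.25216442 -0.68768465]
```

View pics/ft.png

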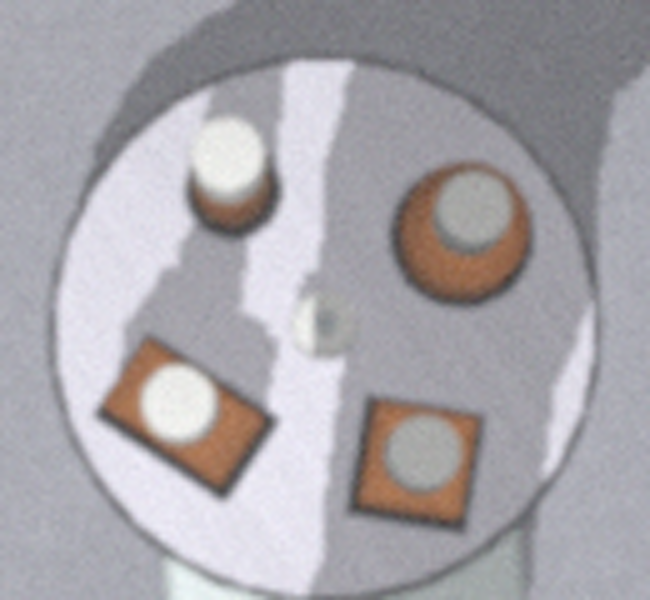

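The top view shows all four vessels upright on their matching pads, with caps at crop pixels slim (229,157), wide (472,208), square (424,453) and flat (179,403). Picture views are used up, so the remaining checks are numeric.

Run:
```python
from h import *
import pickle
c=pickle.load(open('c9.pkl','rb'));T=c['top'];S=c['scene'];T0=pickle.load(open('c0.pkl','rb'));
f=lambda X,Y:(270+(X+.5)/5-.5,105+(Y+.5)/5-.5)
pad=dict(slim=(.6326,.0279),wide=(.6105,-.0896),square=(.4924,-.0674),flat=(.5147,.0507))
padS=dict(slim=(.6327,.0297),wide=(.6104,-.0881),square=(.4919,-.0656),flat=(.515,.0532))
hs=lambda im:im
for n,p in dict(slim=(229,157),wide=(472,208),square=(424,453),flat=(179,403)).items():
    q=onz(T,*f(*p),.1585)[:2]
    # scene: least-saturated-orange body centroid check of cap via template-free white blob near prediction
    u,v=proj(S,[*padS[n],.1585]);print(n,'top cap-pad mm',((q-pad[n])*1e3).round(1),'scene pred',round(u,1),round(v,1))
    # amber centroid vs predicted body centroid in the scene view
    hsv=cv2.cvtColor(S['img'],cv2.COLOR_RGB2HSV);a,b=map(int,proj(S,[*padS[n],.09]))
    m=((hsv[...,1]>120)&(hsv[...,0]>5)&(hsv[...,0]<22)&(hsv[...,2]>30));ys,xs=np.nonzero(m[b-25:b+25,a-28:a+28])
    print('   scene amber bbox',xs.min()+a-28,xs.max()+a-28,ys.min()+b-25,ys.max()+b-25,'axis u',round(proj(S,[*padS[n],.08])[0],1))
# scene cylinder region unchanged?
for nm,cc,(x,y,w,h) in(('scene',('scene'),(205,140,40,60)),):
    A=T0[nm]['img'][y:y+h,x:x+w].astype(np.float32).mean(2);
    B=c[nm]['img'][y:y+h,x:x+w].astype(np.float32).mean(2);print(nm,'cyl shift',cv2.phaseCorrelate(A,B),abs(A-B).mean())
```

```text
slim top cap-pad mm [-0.6  0.2] scene pred 278.9 222.9
   scene amber bbox 252 288 216 252 axis u 280.8
wide top cap-pad mm [-1.8  1.6] scene pred 255.3 193.7
   scene amber bbox 246 285 188 235 axis u 258.4
square top cap-pad mm [-0.8  1.1] scene pred 295.4 176.4
   scene amber bbox 268 323 186 218 axis u 296.2
flat top cap-pad mm [-0.8 -0.5] scene pred 320.7 203.3
   scene amber bbox 292 330 196 237 axis u 320.3
scene cyl shift ((0.03242324669668761, -0.011145928187680454), 0.9971503488222758) 1.741111
```

```bash
python3 -c "
from bench import r
print(r.close_job())"
```

```text
the job is handed in; nothing more can be done
None
```

All four amber vessels stand upright on their matching pads, and the job is handed in at about 29 s of the 112 s allowed. I moved them by their caps in the order flask_flat, bottle_slim, jar_wide, bottle_square. I turned the oblong by about 83° and the square by about 8° to line up with their pads.

- **Centring:** in the final top view the caps sit within about 1.5 mm of their pad centres. The exception is jar_wide, about 2.4 mm off, which I left because the pad has a 5 mm margin all round.
- **Alignment:** the oblong's edges matched its pad to within 0.3° before I set it down. The square was about 1° off, so I turned it back by that amount before setting it down. In the final top view both look parallel to their pads.
- **Measuring cylinder:** it shifted 0.03 px in the scene view, so it has not moved. The gripper ended open and clear of everything.
- **Checks that fell short:**
  - The 16-picture limit was reached, so I could not look at the final scene crop. My scan for the amber bodies in it overlapped neighbouring vessels and settled nothing, so final centring rests on the top view alone.
  - Early silhouette fits on the top and scene views failed; I took the vessels' angles from the wrist camera instead.

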